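# One stroke of the bench press

## Robot

A 6-joint arm with a two-finger parallel gripper is mounted at the origin on a cart in front of the work surface, level with it; the furniture and walls round the work are solid. World frame = base frame: x ahead of the robot, y to its left, z up, the work surface at z = 0. Lengths are in m, angles in degrees, forces in N, time in s.
With the tool pointing down it reaches from about 0.4 to 0.825 m from the base axis. Payload 7 kg.
Tool frame: the origin (TCP) lies midway between the tips of the shut fingers; the grasp point (between the pads) lies 19 mm behind it; z points along the fingers, x is the direction in which the jaws open and shut, and the axes are right-handed (so a half turn about z gives the same grasp; the last joint's range is limited). The gripper opens to 88 mm and grips with 3 to 60 N. Pads are 19 mm wide; open, the fingers measure 130 mm over their backs; the gripper's body (78 mm by 193 mm) begins 47 mm behind the grasp point.
Start: joints at [-51.274, 20.546, 0.682, 0, -70.136, -16.507], TCP at [0.255, -0.625, 0.227] pointing down, gripper open.
Joint ranges: [-176.03, 176.03], [-82.01, 121.73], [-58.28, 71.71], [-173.87, 95.51], [-174.79, -0.11], [-173.66, 173.66]. Speed limits (degrees/s): [136.94, 136.94, 172.46, 180, 180, 180].

## Interface

Orientations are given as [roll, pitch, yaw] about the fixed x, y, z axes, in that order (R = Rz(yaw) Ry(pitch) Rx(roll)).
In Python, from plant import ctrl, vision, nets gives the robot as it stands.
- The arm moves only by the shell command python3 -m jog 'ROWS'. ROWS is text: rows parted by semicolons, each of 7 numbers parted by spaces: the turn, a rotation vector about the tool's x, y, z in units of 0.1 rad (1.0 is 0.1 rad), then the shift along the tool's x, y, z in units of 4 cm (1.0 is 4 cm), then the opening, from -1 (shut) to 1 (fully open). In form: rx ry rz x y z jaw; .... A call has 1 to 8 rows; each row shifts and turns the commanded pose from where the row before left it, along the tool's axes as they then stand; what a row does not reach is not made up. A row lasts 1/8 s, in which the tool goes at most 62.5 mm and 10.7 degrees, less where a joint would pass 70% of its speed; a pose out of reach is approached as far as the arm can. A call with a number of a shift or a turn outside -1 to 1 is refused whole. A call with a gripper value outside its range is refused whole. The fingers move at their own pace and stop on an object; the grip force is fixed at half the most. Time passes only in rows, so rows that do not move let the fingers close. It gives the time, the measured TCP pose, the force and the opening at its end, in the units of the state.
- ctrl.get_obs(): the state, without advancing time (a new reading comes with each control period).
- vision.snapshot(name): name is "scene" or "top" or "wrist"; returns (picture, depth): 480x640x3 uint8, red, green, blue; 480x640 float32, m along the optical axis (not along the pixel's ray), 0 where there is no reading.
- vision.camera_info(name): a dict with "camera_matrix" (3x3 intrinsics, pixels), "camera_from_world" (4x4, takes a point from world to camera coordinates); the wrist camera has in their place "tool_from_camera" (4x4, takes a point from camera to tool coordinates, whose origin is the TCP and whose axes are the tool frame's). Camera axes: x right, y down, z forward; pixel columns grow to the right and rows downward; lengths in m; the calibration is good to about 2 mm. A picture is of the moment at which its call begins: read the wrist's pose just before it. camera_info takes no time and is no camera call.
- ctrl.close_job(): hands the job in, once; it reports no verdict.
Trained networks look in the newest picture that a camera, given by its name, has taken for a name from the list of things; names that differ only in an ending like _2 or _b are one class to them, and where a whole thing is asked for, a point or a joint stands for the part that bears it (a point fixed in the world has none). Each returns a list of dicts, best first, with "score" (0 to 1); they miss things now and then, are a little off and sometimes report something else, mostly with a low value. They report only what shows in the picture. A call takes as long as a camera call.
- nets.boxes_of(target, camera): "location" ([x, y, z] in m, in world coordinates, good to about 4 mm: the middle of the surface that is visible of it).
The state is a dict: "clock": time; "joint_pos": joint angles; "qvel": joint speeds; "tau": joint torques, N m; "tool_pos": TCP position; "orientation": TCP orientation; "force": force on the tool from outside, world axes, zero at the start; "moment": the same for the moment, N m; "opening": finger opening in m.
Only numpy, scipy, OpenCV 4.12 (cv2) and the standard library are available. Lean on these libraries where they do the work, as an engineer would, in place of code of your own. Each camera call takes 0.05 s, during which the arm holds its last target.

## Task

Run one stroke of the little bench press: take its flywheel by the upright crank handle and turn it clockwise (seen from above) through exactly one full turn, so that the ram pushes the brass blank off the bed into the catch tray and comes home again. Stop with the line on the rim back at the pointer post, do not run on into a second stroke or turn the wheel backwards, and let go of the handle.

Things in the scene. Friction and masses are not known exactly. Their poses are not given: they have to be found in the camera images.
- flywheel (a joint): Angle (rad) of the press's flywheel, a level four-spoked dark steel wheel, 144 mm diameter, top of rim 78 mm above the table. 0 at the start (home: ram back, brass line on the rim at the pointer post); grows clockwise seen from above; 3.14 with the ram fully out, 6.283 after one turn; can run on past that. Drags lightly (about 2 N at the handle) and stays where it is left.
- crank_grip (a point): Middle of the crank handle's grip: an upright round wooden handle, 24 mm thick, 56 mm tall, on the flywheel's rim 60 mm from the axis. The point is 114 mm above the table, 36 mm above the rim, 27 mm below the handle's top, and goes round with the wheel. The handle spins freely on its pin, so a gripper can keep one heading all the way round. The rest of the press is at most 88 mm high.
- flywheel_axis (a point): Point on the upright flywheel axis, 78 mm above the table, on the grey press base, which is fixed. z up; x along the ram's travel to the catch tray (handle and pointer post on the -x side at home). Tray: open box 26 mm high, x 0.122 to 0.195 m, 41 mm either side. Bed top 46 mm below this point, ends at x 0.120. Ram's front face: x 0.085 at home, 0.135 at half a turn.
- blank_center (a point): Centre of the loose brass blank, a flat plate 24 x 30 x 10 mm, 60 g, which lies on the bed between the guide rails in front of the ram at the start.

How it is judged (in metres and radians):
On the way:
1. half a turn made clockwise: the ram is out (value of joint flywheel between 2.8 and 3.9 rad), for 0.05 s.
At the end, for the whole second after the job is handed in: The flywheel rests one full clockwise turn from its start, within 12 degrees (6.07 to 6.49 rad), the ram is home, and the brass blank lies in the catch tray (value of joint flywheel between 6.073 and 6.493 rad and velocity of joint flywheel between -0.05 and 0.05 rad/s and x of blank_center in the frame of flywheel_axis between 0.118 and 0.196 m and y of blank_center in the frame of flywheel_axis between -0.041 and 0.041 m and z of blank_center in the frame of flywheel_axis below -0.05 m); the robot touches nothing.
It fails at once if the flywheel is turned backwards (more than 15 degrees behind home) (value of joint flywheel below -0.26 rad).
It fails at once if the flywheel is run on into a second stroke (more than 30 degrees past one turn) (value of joint flywheel above 6.81 rad).
It also fails if it takes over 51 s, if anything falls off the work surface, if the arm or the gripper's body presses on something with over 40 N, if the wrist force passes 120 N, or if a joint passes its speed limit or range.

## Working session

There is one attempt and no reset: what is moved stays moved. The work goes in short steps, Python scripts to look and compute and a shell command to move; the robot and the scene stay as the last step left them, time stands still between calls to the robot, and variables do not carry over. Pictures are saved under pics/ and viewed, and the job is handed in when it is done.

```bash
mkdir -p pics; ls; python3 - <<'E'
from plant import ctrl, vision, nets
import cv2
print(ctrl.get_obs())
for c in ("scene","top"):
    p,d=vision.snapshot(c); cv2.imwrite(f"pics/{c}0.png",p[:,:,::-1])
    for t in ("flywheel","crank_grip","blank_center","flywheel_axis"):
        try: print(c,t,nets.boxes_of(t,c)[:2])
        except Exception as e: print(c,t,e)
E
```

```text
pics
{'clock': 0.0, 'joint_pos': array([-5.12738838e+01,  2.05896246e+01,  6.36247014e-01, -2.11496231e-02,
       -7.01354465e+01, -1.65061947e+01]), 'qvel': array([ 0.04435115,  0.04647943, -0.01450315, -0.15169621, -0.00215024,
        0.02051545]), 'tau': array([-1.66404584e-04, -5.82722425e+01,  2.93034464e+01,  6.99691951e+00,
        6.51130467e-03, -1.88996282e-04]), 'tool_pos': array([ 0.2550613 , -0.62444801,  0.22565867]), 'orientation': array([-1.79993824e+02, -9.08130526e-02,  1.12212715e+02]), 'force': array([ 0.29554874, -0.73826112,  0.48841044]), 'moment': array([ 0.00959869,  0.04866035, -0.01720346]), 'opening': 0.08751075213693428}
scene flywheel [{'location': [0.5583, -0.0495, 0.0781], 'score': 0.93}]
scene crank_grip [{'location': [0.5577, -0.0505, 0.0797], 'score': 0.78}]
scene blank_center [{'location': [0.4516, -0.0699, 0.044], 'score': 0.76}]
scene flywheel_axis [{'location': [0.4964, -0.0711, 0.0259], 'score': 0.58}, {'location': [0.559, -0.0464, 0.0775], 'score': 0.18}]
top flywheel [{'location': [0.5596, -0.0501, 0.0791], 'score': 0.83}]
top crank_grip [{'location': [0.5611, -0.0477, 0.0746], 'score': 0.64}]
top blank_center [{'location': [0.4525, -0.0693, 0.0417], 'score': 0.59}]
top flywheel_axis [{'location': [0.5117, -0.0534, 0.044], 'score': 0.9}]
```

View pics/scene0.png

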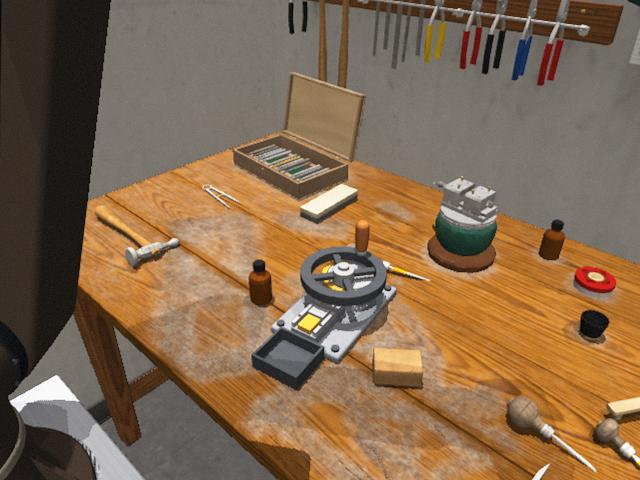

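View pics/top0.png

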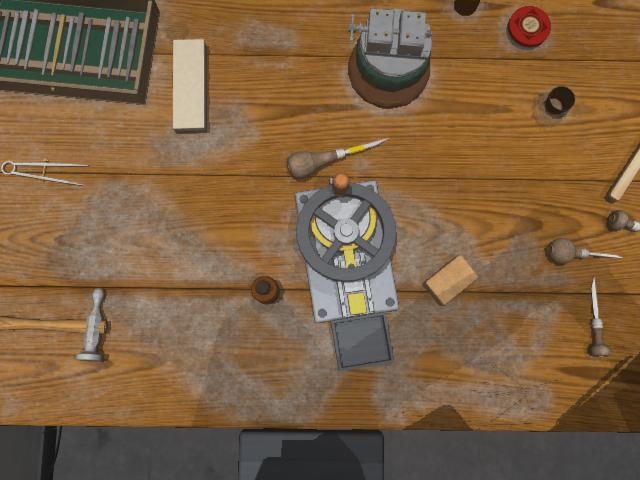

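The scene picture shows the press with its tray towards the robot and the orange handle on the far side, at (341,183) in the top picture. The wheel hub is at (346,231) and the brass blank at (358,303). Next I'll measure them with depth.

```bash
cat > h.py <<'E'
from plant import ctrl, vision, nets
import cv2, numpy as np
def cloud(c):
    p,d=vision.snapshot(c); i=vision.camera_info(c); K=np.array(i["camera_matrix"]); T=np.linalg.inv(np.array(i["camera_from_world"]))
    v,u=np.mgrid[:480,:640]; X=np.stack([(u-K[0,2])/K[0,0]*d,(v-K[1,2])/K[1,1]*d,d],-1)
    W=X@T[:3,:3].T+T[:3,3]; W[d==0]=np.nan
    return p,W
def circ(P):
    A=np.c_[2*P,np.ones(len(P))]; s=np.linalg.lstsq(A,(P**2).sum(1),rcond=None)[0]; return s[:2],np.sqrt(s[2]+s[:2]@s[:2])
def measure(c,w0=np.array([.56,-.05])):
    p,W=cloud(c); z=W[...,2]; r=np.hypot(W[...,0]-w0[0],W[...,1]-w0[1])
    hsv=cv2.cvtColor(p,cv2.COLOR_RGB2HSV)
    org=(hsv[...,0]<18)&(hsv[...,1]>100)&(hsv[...,2]>80)
    m=org&(z>.095)&(z<.15)&(r<.1)
    H=W[m]
    rim=(z>.072)&(z<.084)&(r<.085)&(r>.05)&~org
    c0,R=circ(W[rim][:,:2]) if rim.sum()>20 else (None,None)
    return p,W,H,W[rim],c0,R
E
python3 - <<'E'
from h import *
for c in("scene","top"):
    p,W,H,Rm,c0,R=measure(c)
    print(c,len(H),H.min(0),H.max(0),np.median(H,0)); 
    t=H[H[:,2]>H[:,2].max()-.006]; print(" top",t.mean(0),len(t))
    w=np.array([.56,-.05])
    for _ in range(5):
        q=Rm[:,:2]-w; r=np.hypot(*q.T); a=np.arctan2(q[:,1],q[:,0]); n=36
        b=((a+np.pi)/(2*np.pi)*n).astype(int)%n
        outer=np.array([Rm[b==k][:,:2][np.argsort(r[b==k])[-2:]].mean(0) for k in range(n) if (b==k).sum()>5])
        w,RR=circ(outer)
    print(" rim",w,RR,np.median(Rm[:,2]), "fit", c0,R)
E
```

```text
scene 346 [ 0.6016553  -0.05056948  0.09502158] [ 0.62271408 -0.0285271   0.14183819] [ 0.60726403 -0.04342594  0.1225733 ]
 top [ 0.61183031 -0.03993556  0.13897269] 72
 rim [ 0.55391744 -0.04984962] 0.07073062568092636 0.0777433617937977 fit [ 0.5533221  -0.05111084] 0.06294054189463667
top 209 [ 0.60235956 -0.04891276  0.13003135] [ 0.62298582 -0.02847945  0.14352466] [ 0.61181542 -0.03906331  0.13811647]
 top [ 0.61291696 -0.03861188  0.13940149] 136
 rim [ 0.55403294 -0.04903303] 0.0714271922634768 0.0772634305879421 fit [ 0.55420903 -0.04902406] 0.063121068392037
```

```bash
python3 - <<'E'
from h import *
for c in("scene","top"):
    p,W=cloud(c); 
    m=(W[...,2]>.09)&(W[...,0]>.3)&(W[...,0]<.85)&(W[...,1]>-.7)&(W[...,1]<.15)
    g={}
    for x,y,z in W[m]:
        k=(int(x/.04),int(np.floor(y/.04))); a=g.setdefault(k,[]); a.append(z)
    print(c,[(round(k[0]*.04,2),round(k[1]*.04,2),round(float(max(a)),3)) for k,a in sorted(g.items()) if len(a)>5])
E
```

```text
scene [(0.6, -0.08, 0.141), (0.6, -0.04, 0.142), (0.76, -0.32, 0.487), (0.76, -0.16, 0.107), (0.76, -0.12, 0.107), (0.8, -0.32, 0.486), (0.8, -0.2, 0.139), (0.8, -0.16, 0.156), (0.8, -0.12, 0.157), (0.8, -0.08, 0.149), (0.84, -0.2, 0.124), (0.84, -0.16, 0.157), (0.84, -0.12, 0.156), (0.84, -0.08, 0.149)]
top [(0.52, -0.08, 0.092), (0.6, -0.08, 0.142), (0.6, -0.04, 0.142), (0.76, -0.16, 0.109), (0.76, -0.12, 0.107), (0.8, -0.2, 0.141), (0.8, -0.16, 0.156), (0.8, -0.12, 0.157), (0.8, -0.08, 0.15), (0.84, -0.2, 0.124), (0.84, -0.16, 0.158), (0.84, -0.12, 0.158), (0.84, -0.08, 0.149)]
```

```bash
python3 -m jog '0 0 0.97 0 0 0 1; 0 0 0.97 0 0 0 1; 0 0 0.97 0 0 0 1; 0 0 0.97 0 0 0 1; 0 0 0 0.8 0.5 0 1; 0 0 0 1 0.6 0 1; 0 0 0 1 0.6 0 1; 0 0 0 1 0.6 0 1'
```

```text
clock: 1.7
tool_pos: [0.3479, -0.4717, 0.2267]
orientation: [180.0, 0.0, 90.0]
force: [0.6, -0.9, 0.2]
opening: 0.0878
```

```bash
python3 -m jog '0 0 0 1 0.6 0 1; 0 0 0 1 0.6 0 1; 0 0 0 1 0.6 0 1; 0 0 0 1 0.6 0 1; 0 0 0 1 0.6 0 1; 0 0 0 1 0.6 0 1; 0 0 0 1 0.6 0 1; 0 0 0 1 0.6 0 1'
```

```text
clock: 2.7
tool_pos: [0.54, -0.1515, 0.2269]
orientation: [180.0, 0.0, 90.0]
force: [0.4, -0.9, -0.1]
opening: 0.0878
```

```bash
python3 -m jog '0 0 0 1 0.6 0 1; 0 0 0 1 0.6 0 1; 0 0 0 0.8 0.6 0 1; 0 0 0 0 0 0 1'
```

```text
clock: 3.2
tool_pos: [0.6126, -0.0387, 0.226]
orientation: [-180.0, 0.0, 90.1]
force: [-0.7, -0.4, -0.5]
opening: 0.0875
```

```bash
python3 - <<'E'
from h import *
o=ctrl.get_obs(); p,d=vision.snapshot("wrist"); cv2.imwrite("pics/w1.png",p[:,:,::-1])
i=vision.camera_info("wrist");K=np.array(i["camera_matrix"]);T=np.array(i["tool_from_camera"])
v,u=np.mgrid[:480,:640]; X=np.stack([(u-K[0,2])/K[0,0]*d,(v-K[1,2])/K[1,1]*d,d],-1)@T[:3,:3].T+T[:3,3]
hsv=cv2.cvtColor(p,cv2.COLOR_RGB2HSV); m=(hsv[...,0]<18)&(hsv[...,1]>100)&(d>0)&(X[...,2]>.07)&(X[...,2]<.115)&(np.hypot(X[...,0],X[...,1])<.06)
print(o["tool_pos"],m.sum(),X[m].min(0),X[m].max(0)); t=m&(X[...,2]<X[m][:,2].min()+.005); print(X[t].mean(0))
E
```

```text
[ 0.61258084 -0.03873629  0.2260212 ] 1118 [-0.01352171 -0.0100042   0.0840692 ] [0.00991006 0.01299857 0.11484531]
[-0.00176631  0.00103967  0.08678797]
```

View pics/w1.png

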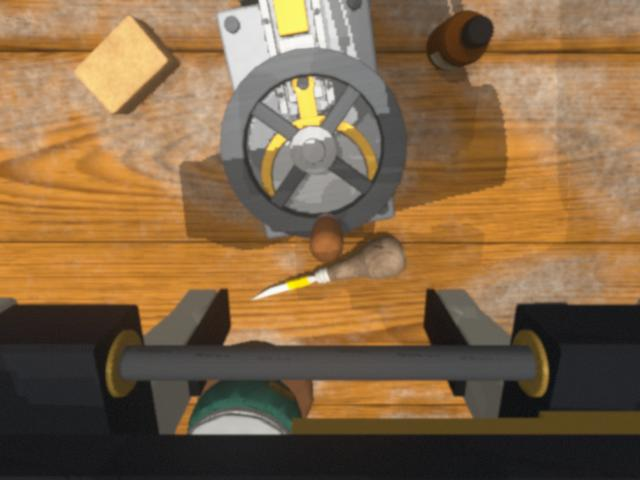

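The wrist view shows the handle at (327,238), centred between the open jaws to about 2 mm. I'll go down and close on it.

```bash
python3 -m jog '0 0 0 -0.03 0 0.8 1; 0 0 0 0 0 0.8 1; 0 0 0 0 0 0.8 1; 0 0 0 0 0 0.75 1; 0 0 0 0 0 0 1; 0 0 0 0 0 0 -1; 0 0 0 0 0 0 -1; 0 0 0 0 0 0 -1'
```

```text
clock: 4.25
tool_pos: [0.6119, -0.0421, 0.1017]
orientation: [179.9, -0.0, 90.0]
force: [1.3, -0.2, 0.1]
opening: 0.0634
```

```bash
python3 -m jog '0 0 0 0 0 0 -1; 0 0 0 0 0 0 -1; 0 0 0 0 0 0 -1; 0 0 0 0 0 0 -1'; python3 - <<'E'
import numpy as np
c=np.array([.554,-.0493]);R=.060
p=np.array([.6125,-.0398]); a0=np.degrees(np.arctan2(*(p-c)[::-1])); print(a0)
for k in range(36):
    q=lambda a:c+R*np.array([np.cos(np.radians(a)),np.sin(np.radians(a))])
    d=(q(a0-10*(k+1))-q(a0-10*k))/.04
    print(f"0 0 0 {d[1]:.3f} {d[0]:.3f} 0 -1;",end="\n" if k%8==7 else " ")
E
```

```text
clock: 4.75
tool_pos: [0.6115, -0.0419, 0.1005]
orientation: [180.0, -0.0, 90.0]
force: [0.1, -1.9, -0.6]
opening: 0.0233
9.223922282105338
0 0 0 -0.261 0.019 0 -1; 0 0 0 -0.260 -0.026 0 -1; 0 0 0 -0.252 -0.071 0 -1; 0 0 0 -0.235 -0.114 0 -1; 0 0 0 -0.212 -0.153 0 -1; 0 0 0 -0.182 -0.187 0 -1; 0 0 0 -0.147 -0.216 0 -1; 0 0 0 -0.107 -0.238 0 -1;
0 0 0 -0.064 -0.253 0 -1; 0 0 0 -0.019 -0.261 0 -1; 0 0 0 0.026 -0.260 0 -1; 0 0 0 0.071 -0.252 0 -1; 0 0 0 0.114 -0.235 0 -1; 0 0 0 0.153 -0.212 0 -1; 0 0 0 0.187 -0.182 0 -1; 0 0 0 0.216 -0.147 0 -1;
0 0 0 0.238 -0.107 0 -1; 0 0 0 0.253 -0.064 0 -1; 0 0 0 0.261 -0.019 0 -1; 0 0 0 0.260 0.026 0 -1; 0 0 0 0.252 0.071 0 -1; 0 0 0 0.235 0.114 0 -1; 0 0 0 0.212 0.153 0 -1; 0 0 0 0.182 0.187 0 -1;
0 0 0 0.147 0.216 0 -1; 0 0 0 0.107 0.238 0 -1; 0 0 0 0.064 0.253 0 -1; 0 0 0 0.019 0.261 0 -1; 0 0 0 -0.026 0.260 0 -1; 0 0 0 -0.071 0.252 0 -1; 0 0 0 -0.114 0.235 0 -1; 0 0 0 -0.153 0.212 0 -1;
0 0 0 -0.187 0.182 0 -1; 0 0 0 -0.216 0.147 0 -1; 0 0 0 -0.238 0.107 0 -1; 0 0 0 -0.253 0.064 0 -1;
```

Gripped, with the opening at 23.3 mm. I'll turn the wheel in 80° chunks.

```bash
python3 -m jog '0 0 0 -0.26 0.02 0 -1; 0 0 0 -0.26 -0.03 0 -1; 0 0 0 -0.25 -0.07 0 -1; 0 0 0 -0.24 -0.11 0 -1; 0 0 0 -0.21 -0.15 0 -1; 0 0 0 -0.18 -0.19 0 -1; 0 0 0 -0.15 -0.22 0 -1; 0 0 0 -0.11 -0.24 0 -1'
```

```text
clock: 5.75
tool_pos: [0.5709, -0.107, 0.1005]
orientation: [180.0, -0.2, 89.9]
force: [-4.8, 19.7, 5.7]
opening: 0.023
```

```bash
python3 -m jog '0 0 0 0 0 0 -1; 0 0 0 0 0 0 -1'
```

```text
clock: 6.0
tool_pos: [0.5705, -0.107, 0.1005]
orientation: [-179.9, -0.2, 89.9]
force: [-5.9, 16.0, 7.1]
opening: 0.0228
```

```bash
python3 -m jog '0 0 0 -0.04 -0.25 0 -1; 0 0 0 0 -0.26 0 -1; 0 0 0 0.03 -0.26 0 -1; 0 0 0 0.07 -0.25 0 -1; 0 0 0 0.11 -0.23 0 -1; 0 0 0 0.15 -0.21 0 -1; 0 0 0 0.19 -0.18 0 -1; 0 0 0 0.22 -0.15 0 -1'
```

```text
clock: 7.0
tool_pos: [0.4997, -0.0791, 0.1006]
orientation: [-180.0, 0.0, 90.0]
force: [4.6, 0.4, -4.9]
opening: 0.023
```

```bash
python3 -m jog '0 0 0 0.24 -0.11 0 -1; 0 0 0 0.25 -0.06 0 -1; 0 0 0 0.26 -0.02 0 -1; 0 0 0 0.26 0.03 0 -1'; python3 -m jog '0 0 0 0 0 0 -1'
```

```text
clock: 7.5
tool_pos: [0.493, -0.0385, 0.1005]
orientation: [-179.9, 0.0, 90.0]
force: [-0.0, -1.8, -2.5]
opening: 0.0231
clock: 7.62
tool_pos: [0.4932, -0.038, 0.1005]
orientation: [-179.9, -0.0, 90.0]
force: [-3.9, 2.2, 1.7]
opening: 0.0229
```

```bash
python3 -m jog '0 0 0 0.25 0.07 0 -1; 0 0 0 0.24 0.11 0 -1; 0 0 0 0.21 0.15 0 -1; 0 0 0 0.18 0.19 0 -1; 0 0 0 0.15 0.22 0 -1; 0 0 0 0.11 0.24 0 -1; 0 0 0 0.06 0.25 0 -1; 0 0 0 0.02 0.26 0 -1'
```

```text
clock: 8.62
tool_pos: [0.5544, 0.0104, 0.1005]
orientation: [180.0, -0.0, 90.0]
force: [-1.7, 1.4, 0.6]
opening: 0.0227
```

```bash
python3 -m jog '0 0 0 -0.03 0.26 0 -1; 0 0 0 -0.07 0.25 0 -1; 0 0 0 -0.11 0.24 0 -1; 0 0 0 -0.15 0.21 0 -1; 0 0 0 -0.19 0.18 0 -1; 0 0 0 -0.22 0.15 0 -1; 0 0 0 -0.24 0.11 0 -1; 0 0 0 -0.13 0.03 0 -1'; python3 -m jog '0 0 0 0 0 0 -1; 0 0 0 0 0 0 -1'
```

```text
clock: 9.62
tool_pos: [0.6106, -0.0367, 0.1006]
orientation: [-180.0, 0.0, 89.9]
force: [-1.1, 2.2, 0.6]
opening: 0.0228
clock: 9.88
tool_pos: [0.6104, -0.036, 0.1006]
orientation: [-180.0, 0.0, 90.0]
force: [-0.2, -1.2, -1.4]
opening: 0.023
```

```bash
python3 -m jog '0 0 0 -0.07 0.01 0 -1; 0 0 0 -0.06 0.01 0 -1; 0 0 0 0 0 0 -1; 0 0 0 0 0 0 -1'; python3 - <<'E'
from h import *
for c in("scene","top"):
    p,W,H,*_=measure(c); cv2.imwrite(f"pics/{c}2.png",cv2.resize(p[120:390,200:500,::-1],None,fx=2.2,fy=2.2))
    print(c,nets.boxes_of("blank_center",c)[:2])
E
```

```text
clock: 10.38
tool_pos: [0.6114, -0.0409, 0.1006]
orientation: [180.0, 0.0, 90.0]
force: [0.2, -0.7, -0.6]
opening: 0.0227
scene []
top [{'location': [0.405, -0.0764, 0.0144], 'score': 0.73}]
```

View pics/scene2.png

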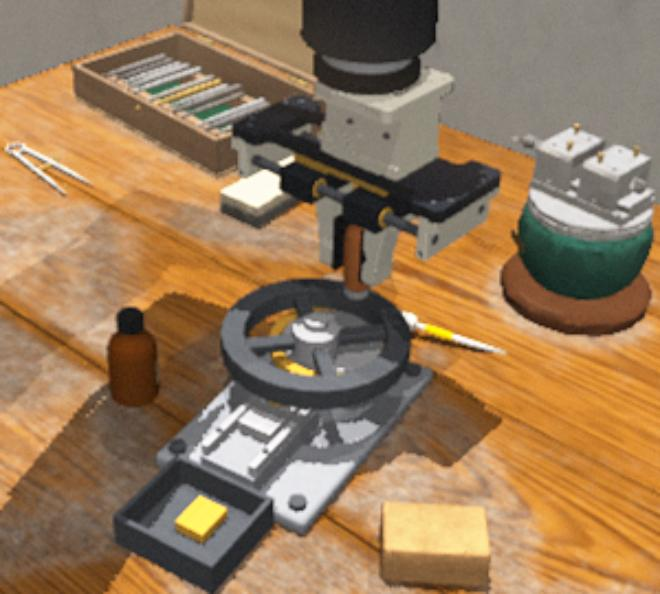

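View pics/top2.png

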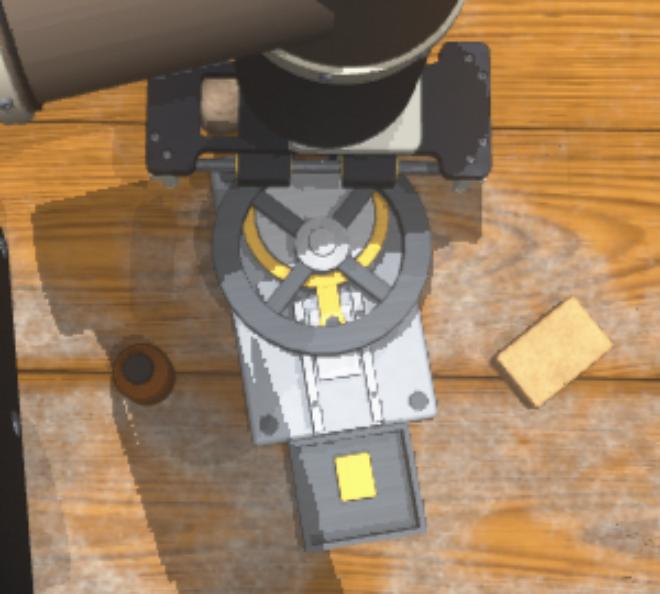

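The blank lies flat in the tray, at (355,477) in the top crop and (200,518) in the scene crop. The handle is back on the far side. I'll release it and lift straight up.

```bash
python3 -m jog '0 0 0 0 0 0 0.5; 0 0 0 0 0 0 0.5; 0 0 0 0 0 0 0.5; 0 0 0 0 0 0 0.5; 0 0 0 0 0 0 0.5; 0 0 0 0 0 0 0.5'; python3 -m jog '0 0 0 0 0 -0.5 0.5; 0 0 0 0 0 -0.8 0.5; 0 0 0 0 0 -0.8 0.5; 0 0 0 0 0 -1 0.5; 0 0 0 1 0 -0.5 0.5; 0 0 0 1 0 0 0.5; 0 0 0 1 0 0 0.5; 0 0 0 1 0 0 0.5'; python3 -m jog '0 0 0 1 0 0 0.5; 0 0 0 1 0 0 0.5; 0 0 0 0 0 0 0.5'
python3 - <<'E'
from h import *
p,W,H,*_=measure("top"); cv2.imwrite("pics/top3.png",cv2.resize(p[160:380,280:420,::-1],None,fx=2.7,fy=2.7))
t=H[H[:,2]>H[:,2].max()-.006].mean(0); print("top",t); c=np.array([.554,-.049])
a=lambda q:np.degrees(np.arctan2(q[1]-c[1],q[0]-c[0]))
print(a(t),"start",a([.6129,-.0386]), nets.boxes_of("blank_center","top")[:1])
p,W,H,*_=measure("scene"); cv2.imwrite("pics/scene3.png",cv2.resize(p[200:390,230:430,::-1],None,fx=3,fy=3))
if len(H):
    t=H[H[:,2]>H[:,2].max()-.006].mean(0);print("scene",t,a(t),"start",a([.6118,-.0399]))
E
```

```text
clock: 11.32
tool_pos: [0.6114, -0.0409, 0.1006]
orientation: [180.0, 0.0, 90.0]
force: [0.2, 0.0, -0.5]
opening: 0.0652
clock: 12.32
tool_pos: [0.6112, 0.1203, 0.2447]
orientation: [180.0, -0.0, 90.0]
force: [1.1, 0.2, -0.1]
opening: 0.0658
clock: 12.7
tool_pos: [0.6112, 0.2016, 0.2441]
orientation: [-180.0, 0.0, 90.1]
force: [-0.7, -0.9, -0.5]
opening: 0.0661
top [ 0.61322437 -0.04065449  0.13910427]
8.020937603842022 start 10.013529029464003 [{'location': [0.4051, -0.0768, 0.0152], 'score': 0.77}]
scene [ 0.61282482 -0.04137973  0.1391097 ] 7.381095894328133 start 8.947173138333154
```

View pics/top3.png

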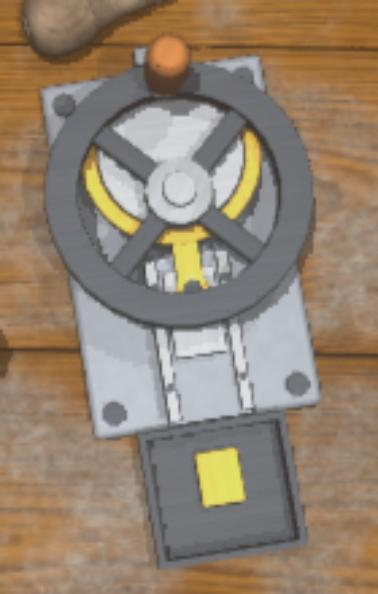

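The handle is within 2° of its starting angle, the ram is back and the blank is in the tray at local x of about 0.151. I'm handing it in.

```bash
python3 -c "
from plant import ctrl
print(ctrl.close_job())"
```

```text
the job is handed in; nothing more can be done
None
```

I gripped the crank handle, turned the flywheel one full turn clockwise, let go and moved the gripper clear. I handed the job in at about 13 s; `close_job()` reports no verdict.

- **Flywheel:** in both camera views the handle stopped about 1.5–2° past its starting angle, well inside the 12° allowed. I judged this from the handle's position in the depth images; I did not check the brass line against the pointer post by eye.
- **Half stroke:** I paused at about 199° (3.47 rad, worked out from the tool's position). That is inside the 2.8–3.9 rad window.
- **Blank:** it lies flat in the catch tray, about 0.151 m along the ram's travel from the axis and near the centre line. Its top is about 63 mm below the axis point. After the stroke the network found it only in the top view and missed it in the scene view, but both pictures show it in the tray.
- **Forces:** the highest reading was about 20 N, early in the turn from a small error in my estimate of the axis. I corrected for that, and later readings were under 7 N.

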